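# Spring-bar tweezers set to the mark at the watch's lugs

### The arm

A 6-joint arm with a two-finger parallel gripper is mounted at the origin on the work surface. World frame = base frame: x ahead of the robot, y to its left, z up, the work surface at z = 0. Lengths are in mm, angles in rad, forces in N, time in s.
With the tool pointing down it reaches from about 350 to 725 mm from the base axis. Payload 6 kg.
Tool frame: the origin (TCP) lies between the finger pads; the fingertips stand 19 mm ahead of it and the grasp point (between the pads) is the TCP; z points along the fingers, y is the direction in which the jaws open and shut (so a half turn about z gives the same grasp; the last joint's range is limited). The gripper opens to 85 mm and grips with 20 to 120 N. Pads are 22 mm wide; open, the fingers measure 114 mm over their backs; the gripper's body (76 mm by 85 mm) begins 54 mm behind the grasp point. The pads swing forward as they close: fully open they stand 13 mm farther back than shut.
Start: joints at [-1.014, 0.04, 0.085, 0, -1.615, -0.334], TCP at [132.587, -585.143, 212.261] pointing down, gripper open.
Joint ranges: [-2.56, 2.56], [-1.29, 2.01], [-1.08, 1.49], [-3.29, 1.98], [-2.81, -0.18], [-2.99, 2.99]. Speed limits (rad/s): [2.57, 2.57, 3.01, 3.14, 3.14, 3.14].

### API

Orientations are given as a rotation vector (axis times angle).
In Python, from workcell import arm gives the robot as it stands. The module is installed in compiled form; this text tells all that it offers.
- The arm moves only by the tool servo_tool, never from a script. Its argument "increments" is a list of rows, each a list of 5 numbers: the shift along the tool's x, y, z in mm, then the turn about the tool's z in degrees, then the opening, from -1 (shut) to 1 (fully open). A call has 1 to 20 rows; each row is the pose to reach, as a shift and turn from the pose commanded when the call began, along the tool's axes at that moment; what a row does not reach only later rows make up. A row lasts 1/12 s, in which the tool goes at most 41.7 mm and 7.16 degrees, less where a joint would pass 70% of its speed; a pose out of reach is approached as far as the arm can. A call with a gripper value outside its range is refused whole. The fingers move at their own pace and stop on an object; "squeeze" is the grip in N (left out, the last holds). Time passes only in rows, so rows that repeat a pose let the fingers close. It gives the time, the measured TCP pose, the force and the opening at its end, in the units of the state.
- arm.observe(): the state, without advancing time (a new reading comes with each control period).
- arm.grab_frame(name): name is "scene" or "top" or "wrist"; returns (picture, depth): 420x560x3 uint8, blue, green, red; 420x560 float32, mm along the optical axis (not along the pixel's ray), 0 where there is no reading.
- arm.get_calibration(name): a dict with "intrinsics" (3x3 intrinsics, pixels), "R" (3x3) and "t" (3): a world point X has camera coordinates R X + t. Camera axes: x right, y down, z forward; pixel columns grow to the right and rows downward; lengths in mm; the calibration is good to about 2 mm. A picture is of the moment at which its call begins: read the wrist's pose just before it. get_calibration takes no time and is no camera call; for the wrist camera it gives the pose at the moment of the call.
- arm.finish_job(): hands the job in, once; it reports no verdict.
Trained networks look in the newest picture that a camera, given by its name, has taken for a name from the list of things; names that differ only in an ending like _2 or _b are one class to them, and where a whole thing is asked for, a point or a joint stands for the part that bears it (a point fixed in the world has none). Each returns a list of dicts, best first, with "score" (0 to 1); they miss things now and then, are a little off and sometimes report something else, mostly with a low value. They report only what shows in the picture. A call takes as long as a camera call.
- arm.cut_out(camera, query): "region" (420x560 bool, what is visible of it) and "extent" ([centre column, centre row, width, height] in pixels, round what is visible of it).
- arm.pinpoint(camera, query): "location" ([column, row] in pixels: a listed point, or the origin of a listed thing).
The state is a dict: "time": time; "qpos": joint angles; "dq": joint speeds; "joint_efforts": joint torques, N m; "eef_pos": TCP position; "tcp_rot": TCP orientation; "contact_force": force on the tool from outside, world axes, zero at the start; "moment": the same for the moment, N m; "grip_width": finger opening in mm.
Only numpy, scipy, OpenCV 4.12 (cv2) and the standard library are available. Lean on these libraries where they do the work, as an engineer would, in place of code of your own. Each camera call takes 0.05 s, during which the arm holds its last target. There are 200 camera calls.

### The job

Strap change: set the watch head in the case holder between its four pegs, still glass down with its lugs along the open ends of the holder. Then pick up the sprung tweezers and bring them in level, along the watch, so that the two points stand one on each side of the lug pair at either end, level with the lug holes and not touching the watch. Squeeze them to the red mark on the guide pin (34 mm between the points) and finish holding them there, steady, gripped in the robot's fingers.

Things in the scene. Friction and masses are not known exactly. Their poses are not given: they have to be found in the camera images.
- watch_center (a point): Steel watch head without strap, about 90 g, lying glass down on a cork coaster: round case 42 mm across, 13 mm thick. This point is its centre, 6.5 mm above the glass. x axis: from lug end to lug end; z axis: out of the steel back, up at the start. The lug holes, in the lugs' outer sides, lie at x = +/-23.5 mm, y = +/-13 mm, 0.5 mm above this point.
- watch: The same watch; origin at the centre of its glass. A pair of lugs at each end, each lug 4 mm wide and 7 mm tall (3 to 10 mm above the glass); a pair is 26 mm wide over its outer sides, 52 mm from lug tips to lug tips, where it can be gripped from above. A thin fixed bar joins each pair. A brass crown stands out 4 mm on the -y side.
- holder_bed (a point): Case holder, fixed: grey block on a rubber foot 46 x 84 mm, with a flat black pad on top, 24 mm above the desk, for the watch to lie on. This point: centre of the pad's face. x axis: level, through the two open ends, where the block (40 mm long) lets the lugs overhang. z up.
- holder: The same holder; origin on the desk under the pad's centre. Four white round pegs, 8 mm thick, at x = +/-14, y = +/-23 mm, rise 7 mm above the pad; the 42 mm case lies between them with about 2 mm play all round. There is room for the crown between the pegs on both sides.
- coaster: Round cork coaster, 100 mm across, 5 mm thick, fixed to the desk; the watch starts on it. Origin at the centre of its underside.
- tweezers_grip (a point): Sprung steel tweezers, 160 mm long, 70 g, lying with their arms opening level. This point: on the centre line between the blue ribbed grips (15 mm tall), 7.5 mm above their lower edge. x axis towards the tips, y towards the left arm, z up. Heel (pivot) 70 mm behind, points of the tips 79 mm ahead.
- tweezers: The same tweezers; origin under the grips. Over the blue grips (46 mm long) they measure 43 mm relaxed, 36.5 mm at the mark; 1 mm there closes the tips by about 2.1 mm. About 5 N starts them closing, 9 N holds the mark; they spring open when let go. Both arms move alike. The grips are parallel at the mark: squeeze nearly to it before lifting, or they may swivel in the fingers.
- tweezers_right: Right arm. A steel guide pin fixed in the left arm, 50 mm ahead of the grip point, slides out through this arm by up to 29 mm as they close (brass nut at its end). At the right setting the 3 mm red band on the pin stands just outside this arm, touching it. Origin at its pivot.
- tip_left (a point): Point of the left tip, where it faces the other tip, at the height of tweezers_grip (the tip blade is 8 mm tall). The points are 48 mm apart relaxed, 34 mm at the mark.
- tip_right (a point): Point of the right tip, likewise.
- mug: Bystander: white handled mug, 84 mm across, 85 mm tall; origin at its underside, leave it alone.
- jar: Bystander: small round glass jar with a brass cap, 44 mm across, 45 mm tall; origin at its underside, leave it alone.
- loupe: Bystander: black watchmaker's eye loupe standing on its lens end, up to 43 mm across, 28 mm tall; origin at its underside, leave it alone.
- driver: Bystander: red-handled screwdriver, 150 mm long, lying down; origin at its underside, leave it alone.
- dish: Bystander: shallow open aluminium parts dish, 85 x 60 x 18 mm; origin at its underside, leave it alone.
- tissues: Bystander: red tissue box, 115 x 210 x 75 mm; origin at its underside, leave it alone.

How it is judged:
By the outcome, as a careful person would: the job done as asked, in the order asked, and still so for the second after the job is handed in, while the arm keeps its last pose, push and grip.
It also fails if it takes over 54 s, if anything falls off the work surface, if the arm or the gripper's body presses on something with over 40 N, if the wrist force passes 120 N, or if a joint passes its speed limit or range.

## Working session

There is one attempt and no reset: what is moved stays moved. The work goes in short steps, Python scripts to look and compute and a tool call to move; the robot and the scene stay as the last step left them, time stands still between calls to the robot, and variables do not carry over. Pictures are saved under pics/ and viewed, about 8 in all and at most 12, crops included, and the job is handed in when it is done.

Besides the shell and the picture viewer there is one more tool, called after ">>>" as name(argument=value, ...) on one line, values as JSON. servo_tool: Moves the arm, as the interface text tells. Its arguments: {"type":"object","properties":{"increments":{"type":"array"},"squeeze":{"type":"number"}},"required":["increments"]}

```bash
mkdir -p pics; cat > h.py <<'E'
import numpy as np, cv2
from workcell import arm
from scipy.spatial.transform import Rotation as Ro
def cal(n):
    c=arm.get_calibration(n); return np.array(c["intrinsics"]),np.array(c["R"]),np.array(c["t"]).ravel()
def ray(c,uv,z):
    K,R,t=c; d=R.T@np.linalg.inv(K)@np.array([uv[0],uv[1],1.]); o=-R.T@t
    return o+d*(z-o[2])/d[2]
def cloud(c,dep):
    K,R,t=c; v,u=np.indices(dep.shape); p=np.stack([(u-K[0,2])/K[0,0]*dep,(v-K[1,2])/K[1,1]*dep,dep],-1)
    return (p-t)@R
def proj(c,X):
    K,R,t=c; p=K@(R@np.array(X,float)+t); return p[:2]/p[2]
def tool(v):
    s=arm.observe(); return Ro.from_rotvec(s["tcp_rot"]).inv().apply(v)
E
cat > a.py <<'E'
from h import *
ims=[]
for n in ("top","scene"):
    c=cal(n); im,d=arm.grab_frame(n); ims.append(im)
    cv2.imwrite(f"pics/{n}0.png",im); np.save(n+"0.npy",d)
    print(n, "cam at",(-c[1].T@c[2]).round())
    for q,z in [("watch_center",11.5),("watch",5),("holder_bed",24),("tweezers_grip",7.5),("tip_left",7.5),("tip_right",7.5),("mug",0),("jar",0),("loupe",0),("driver",0),("dish",0),("tissues",0),("coaster",0)]:
        r=arm.pinpoint(n,q)
        for x in r[:2]: print(q,round(x["score"],2),np.round(x["location"]),ray(c,x["location"],z).round(1))
s=arm.observe();print(s["time"],s["eef_pos"],s["tcp_rot"],s["grip_width"])
E
python3 a.py
```

```text
top cam at [ 410.   35. 1193.]
watch_center 0.58 [203. 248.] [444.9 301.7  11.5]
watch_center 0.46 [374. 158.] [ 718.4 -239.    11.5]
watch 0.75 [205. 249.] [443.5 297.2   5. ]
watch 0.66 [123. 232.] [500.4 558.2   5. ]
holder_bed 0.75 [309. 190.] [617.5 -29.   24. ]
tip_left 0.55 [368. 219.] [ 525.8 -208.9    7.5]
tip_left 0.22 [295. 144.] [771.1  11.6   7.5]
tip_right 0.43 [382. 210.] [ 554.7 -253.7    7.5]
mug 0.72 [449. 199.] [ 585.9 -467.9    0. ]
jar 0.74 [240. 158.] [730.2 190.1   0. ]
jar 0.31 [310. 192.] [616.3 -33.3   0. ]
loupe 0.46 [377. 159.] [ 719.  -249.5    0. ]
loupe 0.2 [208. 246.] [450.  290.6   0. ]
dish 0.86 [293. 141.] [783.2  16.7   0. ]
tissues 0.78 [122. 232.] [499.5 561.7   0. ]
tissues 0.57 [206. 248.] [444.5 297.4   0. ]
coaster 0.68 [206. 250.] [437.7 296.4   0. ]
scene cam at [1010.  562.  791.]
watch_center 0.79 [386. 252.] [439.4 300.2  11.5]
watch 0.6 [381. 254.] [450.8 293.2   5. ]
holder_bed 0.87 [254. 208.] [600.1 -29.8  24. ]
tweezers_grip 0.48 [236. 152.] [ 481.8 -276.3    7.5]
tip_left 0.64 [238. 162.] [ 505.9 -231.2    7.5]
tip_right 0.5 [221. 159.] [ 535.6 -280.7    7.5]
tip_right 0.37 [271. 294.] [733.3 198.3   7.5]
mug 0.85 [178. 139.] [ 579.8 -475.2    0. ]
jar 0.9 [269. 294.] [732.2 190.5  -0. ]
loupe 0.51 [175. 199.] [ 737.5 -231.1    0. ]
driver 0.71 [315. 182.] [382.   -8.9   0. ]
driver 0.59 [237. 152.] [ 471.2 -284.1    0. ]
dish 0.84 [211. 257.] [775.4  13.5   0. ]
tissues 0.96 [468. 352.] [509.8 570.1   0. ]
tissues 0.74 [223. 162.] [ 536.9 -273.8    0. ]
coaster 0.79 [382. 255.] [447.5 294.5   0. ]
1.4 [ 132.5773165  -585.14944176  212.26392769] [ 3.49261959e-01 -3.12205728e+00 -1.25516691e-04] 85.6343693870897
```

```bash
python3 -c "
import cv2
i=cv2.imread('pics/top0.png')[110:330,180:470];cv2.imwrite('pics/v1.png',cv2.resize(i,(783,594),interpolation=cv2.INTER_CUBIC))"
```

```text
(no output)
```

View pics/v1.png

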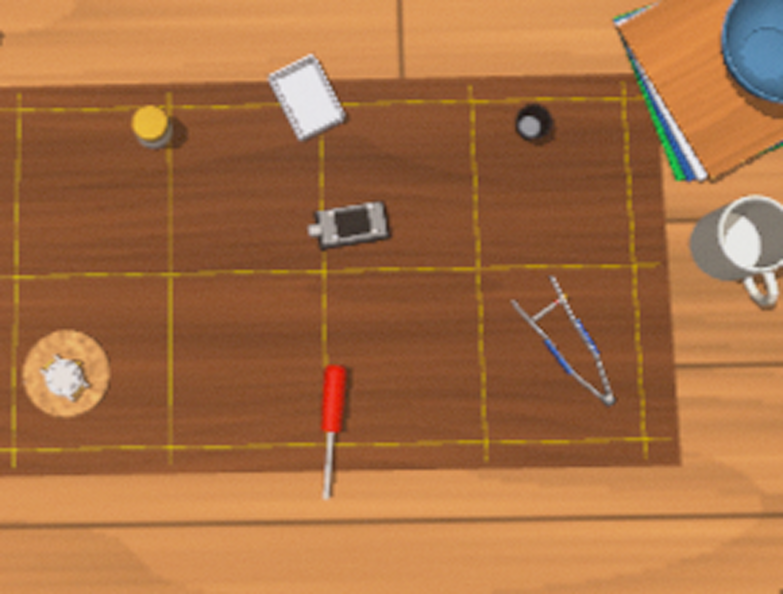

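The top picture shows the tweezers at about (570,335), pointing up and to the left. The holder is at (350,225), the coaster with the watch at (65,375), and the driver at (330,430). I'm moving over the tweezers first, which is on the way to the watch.

>>> servo_tool(increments=[[-431,241,-40,-20,1],[-431,241,-40,-20,1],[-431,241,-40,-20,1],[-431,241,-40,-20,1],[-431,241,-40,-20,1],[-431,241,-40,-20,1],[-431,241,-40,-20,1],[-431,241,-40,-20,1],[-431,241,-40,-20,1],[-431,241,-40,-20,1],[-431,241,-40,-20,1],[-431,241,-40,-20,1],[-431,241,-40,-20,1],[-431,241,-40,-20,1],[-431,241,-40,-20,1]])

```text
time: 2.65
eef_pos: [499.6, -254.8, 252.2]
tcp_rot: [0.887, -3.013, -0.0]
contact_force: [0.1, -0.6, -0.1]
grip_width: 85.9
```

```bash
cat > w.py <<'E'
import sys
from h import *
tag=sys.argv[1]
s=arm.observe();print(round(s["time"],2),np.round(s["eef_pos"],1),np.round(s["tcp_rot"],3),round(s["grip_width"],1))
c=cal("wrist"); im,d=arm.grab_frame("wrist")
np.savez(tag+".npz",im=im,d=d,K=c[0],R=c[1],t=c[2]); cv2.imwrite(f"pics/{tag}.png",im)
print("cam",(-c[1].T@c[2]).round(),"fwd",c[1][2].round(2),"right",c[1][0].round(2))
for a in sys.argv[2:]:
    q,z=a.split(":")
    for x in arm.pinpoint("wrist",q)[:2]: print(q,round(x["score"],2),np.round(x["location"]),ray(c,x["location"],float(z)).round(1))
E
python3 w.py tw tweezers_grip:7.5 tip_left:7.5 tip_right:7.5 tweezers:0 tweezers_right:7.5 holder_bed:24
```

```text
2.65 [ 499.6 -254.8  252.2] [ 0.887 -3.013 -0.   ] 85.9
cam [ 435. -297.  413.] fwd [ 0.25  0.16 -0.96] right [-0.54  0.84 -0.  ]
tweezers_grip 0.6 [193. 317.] [ 718.5 -252.1    7.5]
tip_left 0.98 [298. 208.] [ 521.4 -219.     7.5]
tip_right 0.63 [257. 205.] [ 545.3 -261.3    7.5]
tip_right 0.4 [515. 194.] [371.1 -15.4   7.5]
tweezers 0.17 [276.  72.] [ 410.2 -321.1    0. ]
tweezers_right 0.8 [274.  70.] [ 410.2 -323.3    7.5]
holder_bed 0.8 [377. 342.] [611.4 -38.8  24. ]
```

View pics/tw.png

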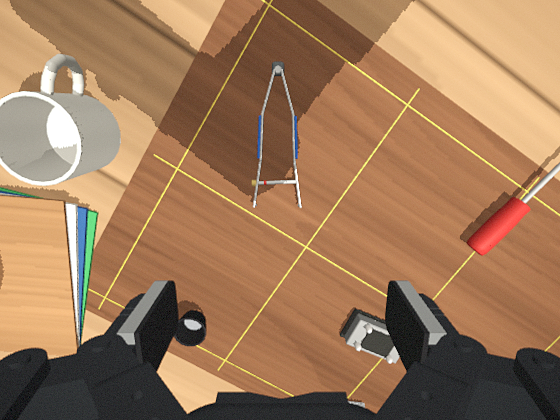

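The wrist picture shows the tweezers' heel at (278,68), tips at (255,205) and (300,206), and the holder at (370,340). From the tips I get a separation of 48.6 mm and a yaw of about 33.7°. Next I'm moving to the watch.

>>> servo_tool(increments=[[-253,496,90,0,1],[-253,496,90,0,1],[-253,496,90,0,1],[-253,496,90,0,1],[-253,496,90,0,1],[-253,496,90,0,1],[-253,496,90,0,1],[-253,496,90,0,1],[-253,496,90,0,1],[-253,496,90,0,1],[-253,496,90,0,1],[-253,496,90,0,1],[-253,496,90,0,1],[-253,496,90,0,1],[-253,496,90,0,1],[-253,496,90,0,1],[-253,496,90,0,1]])

```text
time: 4.42
eef_pos: [444.2, 298.7, 162.5]
tcp_rot: [-0.886, 3.014, -0.0]
contact_force: [-0.4, -0.7, 0.4]
grip_width: 85.5
```

```bash
python3 w.py wa watch_center:11.5 watch:5 coaster:0; python3 - <<'E'
from h import *
z=np.load("wa.npz");im=z["im"];c=(z["K"],z["R"],z["t"])
P=cloud(c,z["d"]);u,v=np.round(proj(c,[444,299,11])).astype(int);print(u,v)
r=arm.cut_out("wrist","watch")
m=r[0]["region"];Q=P[m];print(r[0]["score"],r[0]["extent"],m.sum(),np.percentile(Q[:,2],[5,50,95]),np.median(Q,0))
x0,y0=max(u-100,0),max(v-75,0)
cv2.imwrite("pics/v3.png",cv2.resize(im[y0:y0+150,x0:x0+200],(800,600),interpolation=cv2.INTER_CUBIC));print(x0,y0)
E
```

```text
4.42 [444.2 298.7 162.5] [-0.886  3.014 -0.   ] 85.5
cam [380. 256. 323.] fwd [ 0.25  0.16 -0.95] right [-0.54  0.84 -0.  ]
watch_center 0.85 [283. 194.] [442.8 298.2  11.5]
watch 0.78 [282. 189.] [441.1 295.7   5. ]
283 195
0.57 [283.9, 192.1, 51.9, 63.9] 1954 [12.00516856 16.49247415 18.2127435 ] [439.22638377 297.45972885  16.49247415]
183 120
```

View pics/v3.png

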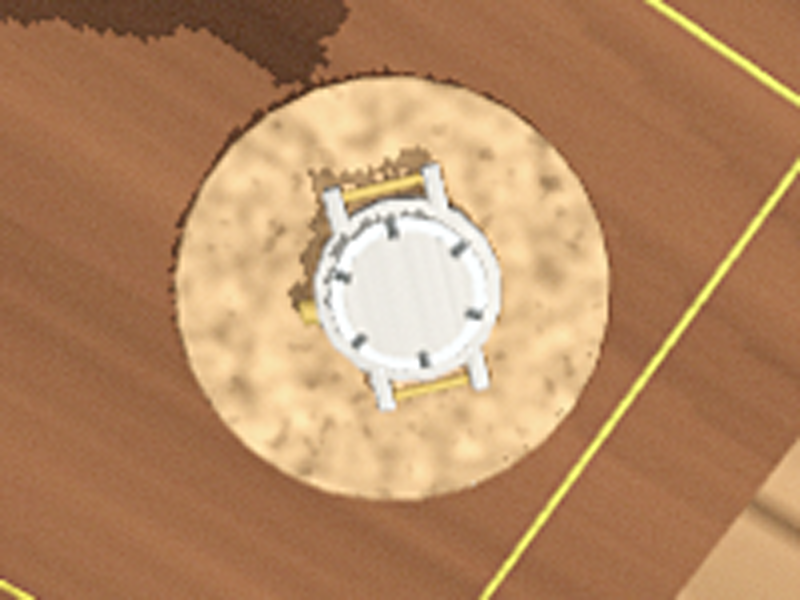

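The crop shows the watch on the cork. Its lug tips are at (332,190), (431,168), (386,407) and (481,388), the case centre is at (407,290), and the crown is on the left.

```bash
python3 - <<'E'
from h import *
z=np.load("wa.npz");c=(z["K"],z["R"],z["t"])
p=[ray(c,(183+a/4,120+b/4),15)[:2] for a,b in [(332,190),(431,168),(386,407),(481,388)]]
p=np.array(p);print(p.round(1)); m=p.mean(0)
ax=(p[2]+p[3]-p[0]-p[1])/2;print(m,np.linalg.norm(ax),np.degrees(np.arctan2(ax[1],ax[0])),np.linalg.norm(p[0]-p[1]))
ay=p[3]-p[2]+p[1]-p[0];print("y yaw",np.degrees(np.arctan2(ay[1],ay[0])))
print("case",ray(c,(183+407/4,120+290/4),18))
s=arm.observe();R=Ro.from_rotvec(s["tcp_rot"]).as_matrix();print(R.round(3),np.degrees(np.arctan2(R[1,1],R[0,1])))
print(tool(np.r_[m,0]-np.r_[s["eef_pos"][:2],0]))
E
```

```text
[[430.2 272.7]
 [414.7 288. ]
 [465.4 309.1]
 [450.1 324.7]]
[440.10476099 298.60966685] 50.79017463266 45.97068465815914 21.880073447061665
y yaw 134.9630218078719
case [439.48350944 297.91721033  18.        ]
[[-0.842 -0.54   0.001]
 [-0.54   0.842  0.001]
 [-0.001  0.    -1.   ]] 122.69139276149554
[ 3.47766687e+00  2.49818354e+00 -2.08871596e-03]
```

>>> servo_tool(increments=[[3.3,1.7,30,-7,0.45],[3.3,1.7,60,-14,0.45],[3.3,1.7,90,-21,0.45],[3.3,1.7,100,-28,0.45],[3.3,1.7,100,-35,0.45],[3.3,1.7,100,-42,0.45],[3.3,1.7,100,-49,0.45],[3.3,1.7,100,-56,0.45],[3.3,1.7,100,-63,0.45],[3.3,1.7,100,-70,0.45],[3.3,1.7,100,-77,0.45],[3.3,1.7,100,-84,0.45],[3.3,1.7,100,-91,0.45],[3.3,1.7,100,-98,0.45],[3.3,1.7,100,-102.8,0.45],[3.3,1.7,100,-102.8,0.45]])

```text
time: 6.0
eef_pos: [440.5, 298.4, 62.6]
tcp_rot: [-2.909, 1.185, -0.0]
contact_force: [-0.9, 0.4, -0.5]
grip_width: 62.2
```

```bash
cat > f.py <<'E'
from h import *
import sys
z=np.load(sys.argv[1]+".npz");c=(z["K"],z["R"],z["t"]);s=arm.observe()
T=(cloud(c,z["d"])-s["eef_pos"])@Ro.from_rotvec(s["tcp_rot"]).as_matrix()
m=(z["d"]>0)&(np.abs(T[...,0])<30)&(np.abs(T[...,1])<70)&(np.arange(420)[:,None]>200)&(T[...,2]<float(sys.argv[2]))
for sg in (-1,1):
    Q=T[m&(T[...,1]*sg>0)]; 
    if len(Q): print(sg,len(Q),"tip z ahead of tcp",np.percentile(Q[:,2],[50,90,99,100]).round(1)," inner y",np.percentile(sg*Q[Q[:,2]>np.percentile(Q[:,2],80)][:,1],[0,5,50]).round(1),"x",np.percentile(Q[:,0],[1,99]).round(1))
E
python3 w.py wb watch_center:11.5; python3 f.py wb 30
```

```text
6.0 [440.5 298.4  62.6] [-2.909  1.185 -0.   ] 62.2
cam [494. 244. 223.] fwd [-0.21  0.21 -0.96] right [-0.7  -0.72  0.  ]
watch_center 0.65 [277. 234.] [441.1 300.   11.5]
-1 19176 tip z ahead of tcp [-81.4 -53.  -30.1 -23.2]  inner y [29.  29.4 31.9] x [-8.3 18.4]
1 19340 tip z ahead of tcp [-81.7 -53.3 -30.  -22.8]  inner y [31.8 32.2 34.8] x [-7.9 18.6]
```

View pics/wb.png

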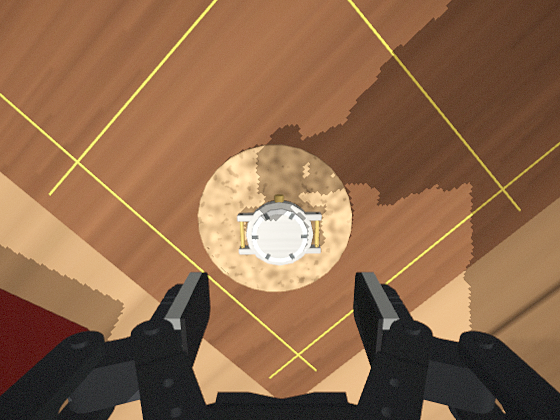

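```bash
python3 - <<'E'
from h import *
z=np.load("wb.npz");c=(z["K"],z["R"],z["t"]);s=arm.observe();R=Ro.from_rotvec(s["tcp_rot"]).as_matrix()
for v in [(0,31,19),(11,31,19),(-11,31,19),(-11,31,12),(0,31,0),(-11,31,0),(11,31,-20),(-11,31,-20)]: print(v,proj(c,s["eef_pos"]+R@np.array(v)).round())
d=z["d"];T=(cloud(c,d)-s["eef_pos"])@R
for r,cc in [(272,195),(276,204),(285,200),(310,200),(320,180),(274,365),(276,358)]: print(r,cc,d[r,cc],T[r,cc].round(1))
E
```

```text
(0, 31, 19) [336. 254.]
(11, 31, 19) [337. 235.]
(-11, 31, 19) [335. 272.]
(-11, 31, 12) [337. 278.]
(0, 31, 0) [341. 269.]
(-11, 31, 0) [340. 289.]
(11, 31, -20) [350. 266.]
(-11, 31, -20) [347. 311.]
272 195 145.98654 [ 11.6 -33.9 -28. ]
276 204 143.54431 [ 11.2 -29.7 -30.7]
285 200 136.66547 [ 11.  -29.7 -38. ]
310 200 135.65385 [  2.5 -29.4 -41.7]
320 180 115.48009 [ 10.4 -31.4 -60.3]
274 365 144.78616 [ 11.8  35.2 -29.4]
276 358 145.0906 [ 10.8  32.4 -29.3]
```

```bash
python3 - <<'E'
from h import *
s=arm.observe();R=Ro.from_rotvec(s["tcp_rot"]).as_matrix()
z=np.load("wb.npz");c=(z["K"],z["R"],z["t"]);T=(cloud(c,z["d"])-s["eef_pos"])@R
print("desk z",cloud(c,z["d"])[60,280],"body",T[405,280],T[400,240])
for n in ("scene","top"):
    c=cal(n); im,d=arm.grab_frame(n); P=cloud(c,d); T=(P-s["eef_pos"])@R
    m=(d>0)&(np.abs(T[...,0])<25)&(np.abs(T[...,1])<60)
    h,e=np.histogram(P[m][:,2],bins=np.arange(-10,200,10)); print(n,list(zip(e[:-1].astype(int),h)))
    for v in [(0,0,19),(0,0,-28),(0,40,-28),(0,-40,-28)]: print(proj(c,s["eef_pos"]+R@np.array(v)).round())
    u,v=proj(c,s["eef_pos"]).round().astype(int); cr=im[max(v-65,0):v+40,u-70:u+70]; cv2.imwrite(f"pics/g_{n}.png",cv2.resize(cr,(800,600),interpolation=cv2.INTER_CUBIC));print(u-70,max(v-65,0),cr.shape)
E
```

```text
desk z [512.76501206 226.98890158  -0.5495907 ] body [ 10.93321465   0.98333445 -95.08051717] [ 11.63445873  -8.25274412 -94.38188463]
scene [(np.int64(-10), np.int64(86)), (np.int64(0), np.int64(434)), (np.int64(10), np.int64(222)), (np.int64(20), np.int64(2)), (np.int64(30), np.int64(0)), (np.int64(40), np.int64(0)), (np.int64(50), np.int64(0)), (np.int64(60), np.int64(0)), (np.int64(70), np.int64(0)), (np.int64(80), np.int64(10)), (np.int64(90), np.int64(37)), (np.int64(100), np.int64(47)), (np.int64(110), np.int64(27)), (np.int64(120), np.int64(18)), (np.int64(130), np.int64(27)), (np.int64(140), np.int64(42)), (np.int64(150), np.int64(48)), (np.int64(160), np.int64(45)), (np.int64(170), np.int64(46)), (np.int64(180), np.int64(77))]
[388. 244.]
[392. 232.]
[390. 219.]
[395. 245.]
320 174 (105, 140, 3)
top [(np.int64(-10), np.int64(40)), (np.int64(0), np.int64(215)), (np.int64(10), np.int64(74)), (np.int64(20), np.int64(15)), (np.int64(30), np.int64(0)), (np.int64(40), np.int64(0)), (np.int64(50), np.int64(0)), (np.int64(60), np.int64(0)), (np.int64(70), np.int64(0)), (np.int64(80), np.int64(1)), (np.int64(90), np.int64(3)), (np.int64(100), np.int64(1)), (np.int64(110), np.int64(1)), (np.int64(120), np.int64(2)), (np.int64(130), np.int64(12)), (np.int64(140), np.int64(14)), (np.int64(150), np.int64(19)), (np.int64(160), np.int64(6)), (np.int64(170), np.int64(11)), (np.int64(180), np.int64(21))]
[202. 249.]
[198. 249.]
[208. 259.]
[189. 239.]
131 184 (105, 140, 3)
```

View pics/g_scene.png

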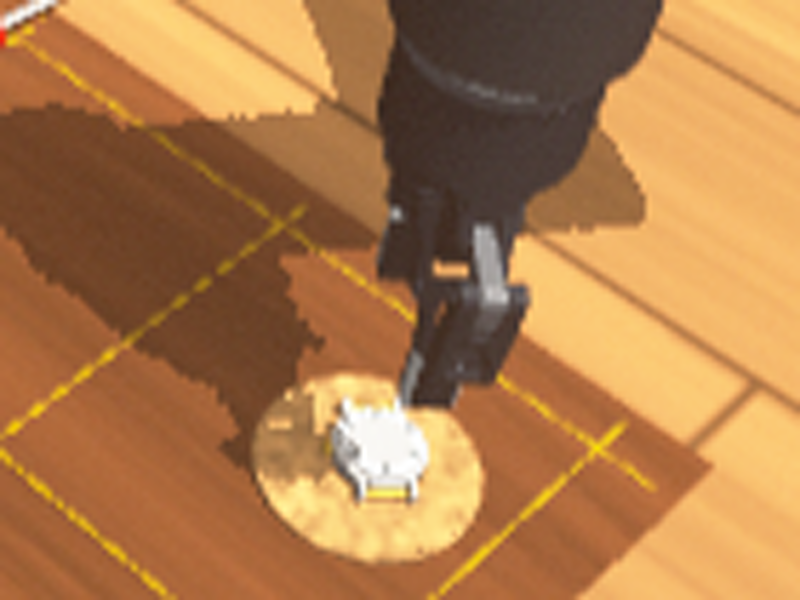

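The scene picture shows the fingertips about 25 mm above the reported TCP height, although the text says they are 19 mm below it. Both cameras agree on this, so I'll treat the reported z as about 40 mm too low. I'm going down in steps with checks.

>>> servo_tool(increments=[[0,0,30,0,0.45],[0,0,60,0,0.45],[0,0,60,0,0.45],[0,0,60,0,0.45]])

```text
time: 6.53
eef_pos: [439.7, 297.6, 1.4]
tcp_rot: [2.904, -1.188, -0.001]
contact_force: [0.7, 0.6, 1.4]
grip_width: 62.4
```

```bash
python3 w.py wc watch_center:11.5; python3 - <<'E'
from h import *
z=np.load("wc.npz");c=(z["K"],z["R"],z["t"]);s=arm.observe();R=Ro.from_rotvec(s["tcp_rot"]).as_matrix()
P=cloud(c,z["d"]);T=(P-s["eef_pos"])@R
m=(np.arange(420)[:,None]>245)&(z["d"]>0)&(np.abs(T[...,0])<25)&(np.abs(T[...,1])<60)&(np.abs(T[...,1])>24)&(P[...,2]>19)
for sg in(-1,1):
    Q=T[m&(T[...,1]*sg>0)&(P[...,2]<45)];print(sg,len(Q),np.percentile(Q[:,2],[50,95,99]).round(1),np.percentile(Q[:,0],[1,50,99]).round(1),np.percentile(Q[:,1],[1,50,99]).round(1))
k=(np.abs(T[...,0])<24)&(np.abs(T[...,1])<24)&(P[...,2]>16.5)&(P[...,2]<23)
(cx,cy),r=cv2.minEnclosingCircle(T[k][:,:2].astype(np.float32));print("case top in tool",cx,cy,r,np.median(T[k],0),np.median(P[k][:,2]),"desk",np.median(P[0:80,200:350,2]))
l=(np.abs(T[...,0])<16)&(np.abs(T[...,1])<28)&(np.abs(T[...,1])>22)&(P[...,2]>9)&(P[...,2]<20)
for sg in(-1,1):
    Q=T[l&(T[...,1]*sg>0)];print("lug",sg,len(Q),np.percentile(Q[:,1],[1,99]).round(1),np.percentile(Q[:,0],[1,99]).round(1))
E
```

```text
6.53 [439.7 297.6   1.4] [ 2.904e+00 -1.188e+00 -1.000e-03] 62.4
cam [494. 244. 162.] fwd [-0.21  0.2  -0.96] right [-0.7  -0.71  0.  ]
watch_center 0.55 [272. 277.] [442.4 299.6  11.5]
-1 1114 [-32.9 -23.  -20.5] [-9.6  7.8 12.4] [-40.7 -27.6 -27.1]
1 1102 [-33.2 -23.4 -21.2] [-9.5  7.7 12.3] [34.3 34.8 47.8]
case top in tool 0.4891759753227234 1.3159140348434448 17.54953384399414 [  0.97042117   1.23380353 -12.85551463] 17.232352297991035 desk -0.2954399299214182
lug -1 216 [-24.7 -22. ] [-12.8  13.1]
lug 1 442 [22.1 27.2] [-11.7  13.9]
```

View pics/wc.png

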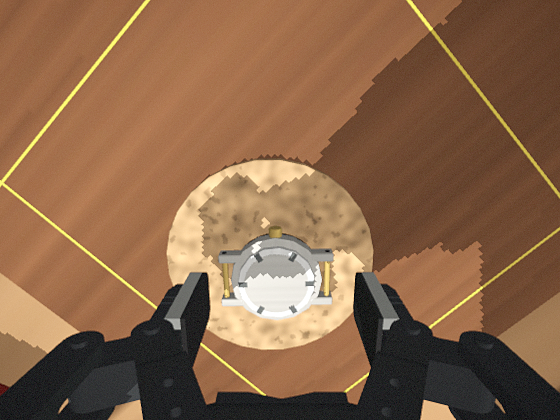

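The picture shows the watch at (275,283) between the pads, with the watch axis lined up with the jaws. Fingertips are at z of about 23 mm. I'm going down about 14 mm and closing.

>>> servo_tool(increments=[[-0.5,-2,6,0,0.45],[-0.5,-2,11,0,0.45],[-0.5,-2,14,0,0.45],[-0.5,-2,14,0,0.45]], squeeze=25)

```text
time: 6.97
eef_pos: [441.0, 300.4, -12.3]
tcp_rot: [2.908, -1.188, -0.001]
contact_force: [0.2, -0.6, 0.3]
grip_width: 61.8
```

>>> servo_tool(increments=[[0,0,0,0,0.1],[0,0,0,0,0.1],[0,0,0,0,0.1],[0,0,0,0,0.1],[0,0,0,0,0.1]])

```text
time: 7.38
eef_pos: [441.5, 300.6, -11.3]
tcp_rot: [-2.908, 1.188, -0.0]
contact_force: [-0.4, -0.5, 1.7]
grip_width: 49.2
```

```bash
python3 w.py wd watch_center:11.5
```

```text
7.38 [441.5 300.6 -11.3] [-2.908  1.188 -0.   ] 49.2
cam [495. 246. 149.] fwd [-0.21  0.21 -0.96] right [-0.7  -0.71  0.  ]
watch_center 0.65 [279. 287.] [442.8 299.   11.5]
```

View pics/wd.png

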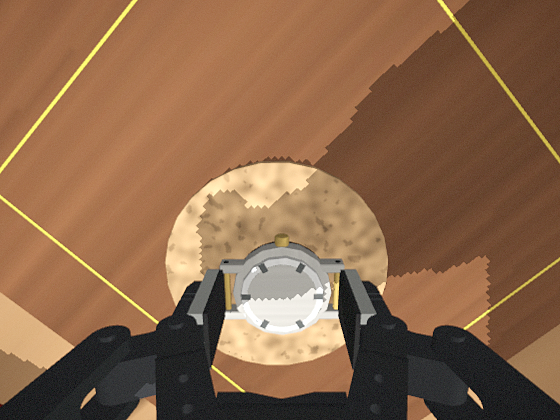

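The picture shows both pads at the lug tips (cols 220 and 342). I'm closing fully and reading the width.

>>> servo_tool(increments=[[0,0,0,0,-0.3],[0,0,0,0,-0.3],[0,0,0,0,-0.3]], squeeze=30)

```text
time: 7.73
eef_pos: [441.5, 300.6, -11.3]
tcp_rot: [-2.908, 1.188, -0.0]
contact_force: [-1.9, -1.9, 4.8]
grip_width: 48.6
```

>>> servo_tool(increments=[[0,0,-15,0,-0.3],[0,0,-40,0,-0.3],[0,0,-80,0,-0.3],[0,0,-80,0,-0.3],[0,0,-80,0,-0.3]])

```text
time: 8.15
eef_pos: [442.3, 302.0, 70.6]
tcp_rot: [-2.904, 1.186, -0.002]
contact_force: [-0.4, 1.2, -1.7]
grip_width: 48.5
```

```bash
cat > g.py <<'E'
from h import *
import sys
z=np.load(sys.argv[1]+".npz");c=(z["K"],z["R"],z["t"]);s=arm.observe();R=Ro.from_rotvec(s["tcp_rot"]).as_matrix()
T=(cloud(c,z["d"])-s["eef_pos"])@R
k=(np.abs(T[...,0])<30)&(np.abs(T[...,1])<22)&(T[...,2]>-50)&(T[...,2]<10)
Q=T[k];print(len(Q),np.percentile(Q[:,2],[1,10,50,90]).round(1),np.percentile(Q[:,0],[1,99]).round(1))
t=Q[np.abs(Q[:,2]-np.percentile(Q[:,2],10))<3]; print("top",np.median(t,0).round(1),[x for x in cv2.minEnclosingCircle(t[:,:2].astype(np.float32))])
E
python3 w.py we watch_center:90 tweezers_grip:7; python3 g.py we
```

```text
8.15 [442.3 302.   70.6] [-2.904e+00  1.186e+00 -2.000e-03] 48.5
cam [496. 247. 231.] fwd [-0.21  0.21 -0.95] right [-0.7  -0.71 -0.  ]
watch_center 0.95 [279. 287.] [442.1 301.7  90. ]
7830 [-33.6 -32.9 -31.8 -28.2] [-17.8  24.5]
top [  2.3  -1.1 -32.3] [(2.1758790016174316, 0.2512826919555664), 24.62187957763672]
```

>>> servo_tool(increments=[[293,66,0,39,-0.3],[293,66,0,39,-0.3],[293,66,0,39,-0.3],[293,66,0,39,-0.3],[293,66,0,39,-0.3],[293,66,0,39,-0.3],[293,66,0,39,-0.3],[293,66,0,39,-0.3],[293,66,0,39,-0.3],[293,66,0,39,-0.3],[293,66,0,39,-0.3]])

```text
time: 9.22
eef_pos: [603.6, 48.8, 67.1]
tcp_rot: [2.344, -2.089, -0.002]
contact_force: [0.6, 0.3, -0.2]
grip_width: 48.5
```

```bash
python3 w.py wf holder_bed:24 watch_center:90; python3 g.py wf; python3 - <<'E'
from h import *
z=np.load("wf.npz");c=(z["K"],z["R"],z["t"]);P=cloud(c,z["d"])
k=(np.abs(P[...,0]-608)<60)&(np.abs(P[...,1]+33)<60)&(z["d"]>0)
q=k&(P[...,2]>19)&(P[...,2]<28.5);Q=P[q];print(len(Q),cv2.minAreaRect(Q[:,:2].astype(np.float32)))
q=k&(P[...,2]>28.5)&(P[...,2]<35);n,l,st,ce=cv2.connectedComponentsWithStats(q.astype(np.uint8))
for i in range(1,n):
    if st[i,4]>5: print("peg",st[i,4],ce[i].round(1),np.median(P[l==i],0).round(1),ray(c,ce[i],31).round(1))
u,v=proj(c,[608,-33,24]).astype(int);print(u,v);x0,y0=max(0,u-100),max(0,v-75)
cv2.imwrite("pics/v_h.png",cv2.resize(z["im"][y0:y0+150,x0:x0+200],(800,600),interpolation=cv2.INTER_CUBIC));print(x0,y0)
E
```

```text
9.22 [603.6  48.8  67.1] [ 2.344e+00 -2.089e+00 -2.000e-03] 48.5
cam [612. -28. 228.] fwd [-0.04  0.29 -0.96] right [-0.99 -0.11  0.  ]
holder_bed 0.91 [282.  90.] [612.2 -36.2  24. ]
watch_center 0.93 [278. 288.] [604.7  46.4  90. ]
7841 [-28.4 -27.8 -26.7 -23. ] [-16.3  26.1]
top [  3.7   1.3 -27.2] [(2.864217758178711, -0.002650069771334529), 25.09087371826172]
9932 ((611.3367919921875, -29.38339614868164), (39.77853775024414, 86.86982727050781), 8.244521141052246)
peg 124 [309.1  41.2] [601.3 -60.2  29.7] [601.4 -60.1  31. ]
peg 125 [252.6  42.8] [629.5 -56.3  29.6] [629.4 -56.1  31. ]
peg 96 [309.6 133.8] [594.9 -15.3  29.7] [595.  -15.4  31. ]
peg 100 [256.7 135.3] [623.2 -11.2  29.6] [623.1 -11.3  31. ]
289 96
189 21
```

View pics/v_h.png

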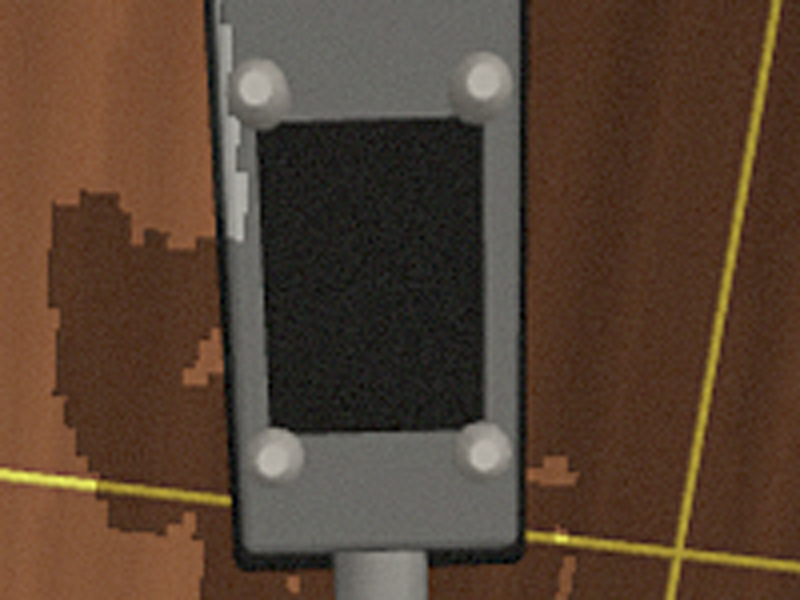

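The holder crop shows four pegs at (257,88), (484,82), (275,455) and (484,450). From them the bed is at (612.3,-35.7) with a yaw of 8.0°. Their spacings of 28.5 and 45.2 mm match the nominal 28 and 46. Next I'm measuring the held watch in the same frame.

```bash
cat > hw.py <<'E'
from h import *
import sys
z=np.load(sys.argv[1]+".npz");c=(z["K"],z["R"],z["t"]);P=cloud(c,z["d"]);im=z["im"]
x,y=float(sys.argv[2]),float(sys.argv[3])
k=(np.hypot(P[...,0]-x,P[...,1]-y)<32)&(P[...,2]>60)
h,e=np.histogram(P[k][:,2],bins=np.arange(70,112,1));print(dict(zip(e[:-1].astype(int),h)))
top=np.percentile(P[k][:,2],97);print(top)
t=k&(np.abs(P[...,2]-top)<1.2);n,l,st,ce=cv2.connectedComponentsWithStats(t.astype(np.uint8));i=1+np.argmax(st[1:,4]);q=l==i
cn,_=cv2.findContours(q.astype(np.uint8),cv2.RETR_EXTERNAL,cv2.CHAIN_APPROX_NONE)
b=max(cn,key=len)[:,0];B=P[b[:,1],b[:,0],:2];print(st[i],"ellipse px",cv2.fitEllipse(b))
A=np.c_[2*B,np.ones(len(B))];s=np.linalg.lstsq(A,(B**2).sum(1),rcond=None)[0];print("circle",s[:2],np.sqrt(s[2]+s[0]**2+s[1]**2),"median z",np.median(P[q][:,2]))
print("ray of ellipse centre at top", ray(c,cv2.fitEllipse(b)[0],top))
cr=im[230:345,195:360];cv2.imwrite("pics/hand.png",cv2.resize(cr,(800,558),interpolation=cv2.INTER_CUBIC))
s=arm.observe();print(s["eef_pos"],s["tcp_rot"],s["dq"])
E
python3 hw.py wf 604.7 46.4
```

```text
{np.int64(70): np.int64(0), np.int64(71): np.int64(0), np.int64(72): np.int64(0), np.int64(73): np.int64(0), np.int64(74): np.int64(0), np.int64(75): np.int64(0), np.int64(76): np.int64(0), np.int64(77): np.int64(0), np.int64(78): np.int64(0), np.int64(79): np.int64(0), np.int64(80): np.int64(0), np.int64(81): np.int64(0), np.int64(82): np.int64(0), np.int64(83): np.int64(10), np.int64(84): np.int64(27), np.int64(85): np.int64(37), np.int64(86): np.int64(69), np.int64(87): np.int64(129), np.int64(88): np.int64(125), np.int64(89): np.int64(239), np.int64(90): np.int64(448), np.int64(91): np.int64(962), np.int64(92): np.int64(1448), np.int64(93): np.int64(367), np.int64(94): np.int64(1166), np.int64(95): np.int64(2969), np.int64(96): np.int64(847), np.int64(97): np.int64(90), np.int64(98): np.int64(86), np.int64(99): np.int64(63), np.int64(100): np.int64(89), np.int64(101): np.int64(81), np.int64(102): np.int64(81), np.int64(103): np.int64(77), np.int64(104): np.int64(89), np.int64(105): np.int64(94), np.int64(106): np.int64(86), np.int64(107): np.int64(92), np.int64(108): np.int64(86), np.int64(109): np.int64(118), np.int64(110): np.int64(84)}
171.09126983304324
[343 406  64  14 559] ellipse px ((375.7761535644531, 413.2324523925781), (11.827330589294434, 77.4225845336914), 89.49152374267578)
circle [586.91237009  26.22817624] 4.67577907077254 median z 171.11795721223132
ray of ellipse centre at top [586.45411639  28.33117586 171.09126983]
[603.9211896   49.44886601  68.20188148] [-2.34680203e+00  2.08848369e+00  3.90848408e-04] [-0.00090226 -0.00289201  0.00205429  0.00065689 -0.00070322  0.00141465]
```

View pics/hand.png

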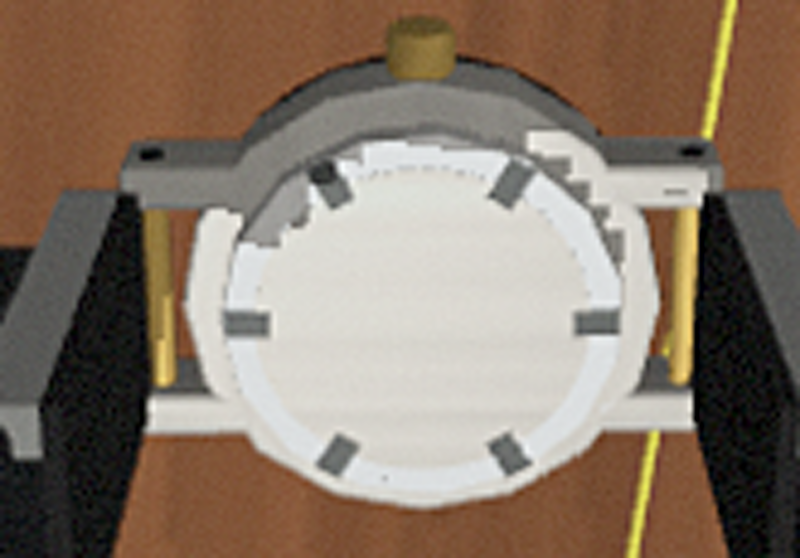

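```bash
python3 - <<'E'
from h import *
z=np.load("wf.npz");c=(z["K"],z["R"],z["t"]);P=cloud(c,z["d"])
px=(195+422*165/800,230+322*115/558);print(px,P[int(px[1]),int(px[0])])
w=ray(c,px,95.3);print("watch",w)
print("pad z",np.median(P[75:105,260:305,2]),"pad",ray(c,(189+375/4,21+275/4),24))
r=c[1][0];print("cam right yaw",np.degrees(np.arctan2(r[1],r[0]))%360)
ab=[ray(c,(195+a*165/800,230+323*115/558),95.3) for a in(246,598)];d=ab[1]-ab[0];print("watch yaw",np.degrees(np.arctan2(d[1],d[0]))%360,np.linalg.norm(d))
D=np.array([612.3,-35.7,0])-np.r_[w[:2],0];print(D,tool(D))
E
```

```text
(282.0375, 296.3620071684588) [602.90438391  46.87221251  95.85811977]
watch [602.8307275  47.3545253  95.3      ]
pad z 23.058010111332646 pad [611.85213669 -36.1219688   24.        ]
cam right yaw 186.57518315487437
watch yaw 186.5199268623311 30.213125977725486
[  9.4692725 -83.0545253   0.       ] [ 8.35922545e+01  2.36511275e-01 -1.86961930e-02]
```

>>> servo_tool(increments=[[40,0.1,0,-1.5,-0.3],[83.6,0.2,0,-1.5,-0.3],[83.6,0.2,10,-1.5,-0.3],[83.6,0.2,30,-1.5,-0.3],[83.6,0.2,42,-1.5,-0.3],[83.6,0.2,42,-1.5,-0.3],[83.6,0.2,42,-1.5,-0.3],[83.6,0.2,42,-1.5,-0.3],[83.6,0.2,42,-1.5,-0.3]])

```text
time: 10.12
eef_pos: [614.5, -34.1, 27.7]
tcp_rot: [-2.372, 2.057, -0.002]
contact_force: [0.4, 0.1, -1.2]
grip_width: 48.3
```

```bash
python3 w.py wh watch_center:47 holder_bed:24; python3 - <<'E'
from h import *
z=np.load("wh.npz");c=(z["K"],z["R"],z["t"]);P=cloud(c,z["d"])
print("back top", P[290:303,272:292].reshape(-1,3).mean(0))
w=ray(c,(282,296.4),P[290:303,272:292,2].mean());print("watch",w)
k=(np.abs(P[...,0]-612)<40)&(np.abs(P[...,1]+36)<60)&(P[...,2]>28)&(P[...,2]<34)
n,l,st,ce=cv2.connectedComponentsWithStats(k.astype(np.uint8))
for i in range(1,n):
    if st[i,4]>30: print("peg",st[i,4],ce[i].round(1),np.median(P[l==i],0).round(1),ray(c,ce[i],31).round(1))
cv2.imwrite("pics/wh2.png",cv2.resize(z["im"][170:395,130:430],(800,600),interpolation=cv2.INTER_CUBIC))
E
```

```text
10.12 [614.5 -34.1  27.7] [-2.372e+00  2.057e+00 -2.000e-03] 48.3
cam [ 624. -111.  188.] fwd [-0.04  0.29 -0.96] right [-0.99 -0.14 -0.  ]
watch_center 0.62 [280. 288.] [614.3 -34.5  47. ]
back top [613.94822774 -36.08120666  56.55886251]
watch [613.70940661 -35.93591787  56.55886251]
peg 147 [255.1 223.3] [629.5 -56.8  29.4] [629.4 -57.3  31. ]
peg 144 [315.3 223.2] [601.6 -61.   29.4] [601.8 -61.4  31. ]
```

View pics/wh2.png

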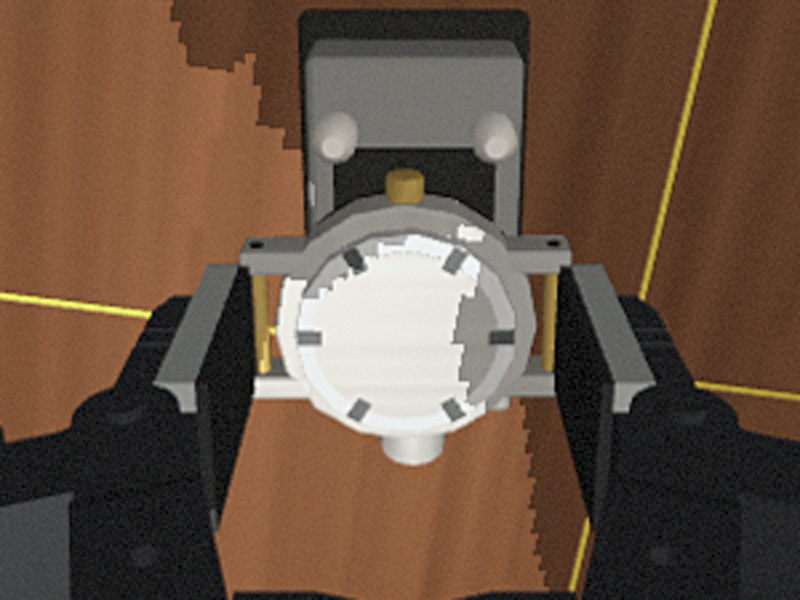

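The picture shows the watch level at about (405,337) in the crop, with the far pegs at (335,135) and (495,135) and the crown between them. It sits about 1 mm off in x, so I'm correcting that and going down.

>>> servo_tool(increments=[[0.2,1,5,0,-0.3],[0.2,1,10,0,-0.3],[0.2,1,14,0,-0.3],[0.2,1,17,0,-0.3],[0.2,1,18,0,-0.3],[0.2,1,18,0,-0.3]])

```text
time: 10.77
eef_pos: [612.6, -35.1, 8.0]
tcp_rot: [2.372, -2.059, -0.001]
contact_force: [0.4, -0.6, -0.5]
grip_width: 48.3
```

>>> servo_tool(increments=[[0,0,1,0,-0.3],[0,0,1,0,-0.3]])

```text
time: 10.93
eef_pos: [612.9, -35.1, 7.8]
tcp_rot: [-2.372, 2.059, -0.0]
contact_force: [-2.5, 0.1, 2.7]
grip_width: 48.6
```

>>> servo_tool(increments=[[0,0,1,0,-0.3],[0,0,1,0,-0.3]])

```text
time: 11.1
eef_pos: [612.9, -35.2, 7.7]
tcp_rot: [-2.372, 2.059, -0.001]
contact_force: [-4.7, 1.8, 7.3]
grip_width: 48.3
```

>>> servo_tool(increments=[[0,0,-1,0,0.4],[0,0,-1,0,0.4],[0,0,-1,0,0.4],[0,0,-1,0,0.4],[0,0,-15,0,0.4],[0,0,-45,0,0.4],[0,0,-85,0,0.6],[-20,0,-125,0,0.8],[-60,0,-130,0,1],[-60,0,-130,0,1],[-60,0,-130,0,1],[-60,0,-130,0,1]])

```text
time: 12.1
eef_pos: [604.1, 24.4, 135.7]
tcp_rot: [2.372, -2.059, -0.001]
contact_force: [0.1, -0.4, 0.2]
grip_width: 85.4
```

```bash
python3 w.py wi watch_center:30.5 holder_bed:24; python3 - <<'E'
from h import *
z=np.load("wi.npz");c=(z["K"],z["R"],z["t"]);P=cloud(c,z["d"])
k=(np.abs(P[...,0]-612)<45)&(np.abs(P[...,1]+36)<50)&(z["d"]>0)
h,e=np.histogram(P[k][:,2],bins=np.arange(15,42));print(dict(zip(e[:-1].tolist(),h.tolist())))
q=k&(P[...,2]>33.5)&(np.hypot(P[...,0]-612,P[...,1]+36)<30);b=P[q];print("back",len(b),np.median(b[:,2]),cv2.minEnclosingCircle(b[:,:2].astype(np.float32)))
A=np.c_[b[:,:2],np.ones(len(b))];print("tilt",np.linalg.lstsq(A,b[:,2],rcond=None)[0][:2])
q=k&(P[...,2]>28)&(P[...,2]<31);n,l,st,ce=cv2.connectedComponentsWithStats(q.astype(np.uint8))
for i in range(1,n):
    if st[i,4]>20: print("c",st[i].tolist(),np.median(P[l==i],0).round(1))
for x in arm.cut_out("wrist","watch")[:1]: m=x["region"];print(x["score"],x["extent"],m.sum(),cv2.minAreaRect(P[m&k][:,:2].astype(np.float32)))
E
```

```text
12.1 [604.1  24.4 135.7] [ 2.372e+00 -2.059e+00 -1.000e-03] 85.4
cam [614. -52. 296.] fwd [-0.04  0.29 -0.96] right [-0.99 -0.14  0.  ]
watch_center 0.89 [278. 129.] [614.  -35.7  30.5]
{15: 20, 16: 37, 17: 59, 18: 122, 19: 246, 20: 881, 21: 867, 22: 211, 23: 40, 24: 13, 25: 9, 26: 29, 27: 68, 28: 117, 29: 135, 30: 150, 31: 206, 32: 450, 33: 441, 34: 160, 35: 667, 36: 925, 37: 229, 38: 12, 39: 0, 40: 0}
back 2161 36.071185149183066 ((612.1702270507812, -37.47277069091797), 28.06264305114746)
tilt [0.00224893 0.00366551]
c [256, 91, 11, 11, 77] [629.7 -56.7  29. ]
c [296, 91, 11, 11, 77] [601.3 -60.4  29.3]
c [247, 118, 4, 19, 40] [635.4 -34.5  30.4]
c [312, 122, 4, 19, 33] [588.5 -38.1  30.5]
c [258, 156, 9, 10, 58] [623.1 -11.5  29.4]
c [295, 156, 10, 10, 64] [594.7 -15.2  29.5]
0.79 [281.4, 124.2, 77.4, 68.9] 3152 ((612.5623779296875, -39.1060791015625), (50.943546295166016, 44.402645111083984), 7.9516448974609375)
```

The watch is seated: its back lies flat, it is centred between the pegs within about 0.5 mm, and its yaw is 7.95° against the holder's 8.0°. Now to the tweezers.

>>> servo_tool(increments=[[286,178,0,7,1],[286,178,0,14,1],[286,178,0,21,1],[286,178,0,28,1],[286,178,0,35,1],[286,178,30,42,1],[286,178,56,49,1],[286,178,56,56,1],[286,178,56,63,1],[286,178,56,64.4,0.8],[286,178,56,64.4,0.6],[286,178,56,64.4,0.5],[286,178,56,64.4,0.5]])

```text
time: 13.38
eef_pos: [469.1, -283.4, 81.2]
tcp_rot: [-0.914, 3.005, -0.001]
contact_force: [-0.5, -0.3, 0.8]
grip_width: 64.2
```

```bash
python3 w.py tx tweezers_grip:7.5 tip_left:7.5 tip_right:7.5 tweezers_right:7.5 tweezers:0; python3 - <<'E'
from h import *
z=np.load("tx.npz");c=(z["K"],z["R"],z["t"]);P=cloud(c,z["d"]);s=arm.observe();R=Ro.from_rotvec(s["tcp_rot"]).as_matrix();T=(P-s["eef_pos"])@R
print(R.round(3).tolist())
im=z["im"].astype(int);B,G,Rd=im[...,0],im[...,1],im[...,2]
m=(B>Rd+50)&(B>G+30)&(np.arange(420)[:,None]<330);n,l,st,ce=cv2.connectedComponentsWithStats(m.astype(np.uint8))
for i in range(1,n):
    if st[i,4]>40:
        q=l==i;print(st[i].tolist(),ce[i].round(1),ray(c,ce[i],11).round(1),np.median(P[q],0).round(1),"z",np.percentile(P[q][:,2],[5,95]).round(1),cv2.minAreaRect(P[q][:,:2].astype(np.float32)))
m=(np.arange(420)[:,None]>245)&(z["d"]>0)&(np.abs(T[...,0])<20)&(np.abs(T[...,1])<60)&(P[...,2]>50)&(T[...,2]>-50)
for sg in(-1,1):
    Q=T[m&(T[...,1]*sg>0)];print(sg,len(Q),Q and 0 if len(Q)==0 else (np.percentile(Q[:,2],[50,95,99]).round(1),np.percentile(Q[:,0],[1,50,99]).round(1),np.percentile(Q[:,1],[1,50,99]).round(1)))
E
```

```text
13.38 [ 469.1 -283.4   81.2] [-9.140e-01  3.005e+00 -1.000e-03] 64.2
cam [ 405. -327.  242.] fwd [ 0.25  0.16 -0.95] right [-0.56  0.83 -0.  ]
tip_left 0.67 [318. 320.] [ 518.5 -218.     7.5]
tip_right 0.94 [252. 318.] [ 545.2 -260.6    7.5]
tweezers_right 0.95 [286. 114.] [ 408.2 -321.5    7.5]
[[-0.832, -0.555, 0.0], [-0.555, 0.832, 0.0], [-0.0, -0.0, -1.0]]
[253, 183, 7, 69, 266] [256.  217.4] [ 475.2 -301.1   11. ] [ 474.1 -301.5   13.8] z [12.5 14.9] ((451.6557312011719, -310.9602966308594), (97.74491882324219, 7.326968193054199), 23.183609008789062)
[314, 185, 5, 69, 277] [315.6 219. ] [ 453.7 -267.    11. ] [ 452.9 -268.    13.9] z [12.6 15.1] ((456.9292297363281, -264.8291931152344), (51.86650466918945, 2.774979591369629), 35.202754974365234)
-1 1586 (array([-40.2, -28.1, -25.8]), array([-9.8,  7.8, 12.4]), array([-46.4, -33.3, -32.8]))
1 1598 (array([-40.2, -28. , -25.5]), array([-9.5,  7.9, 12.6]), array([30.7, 31.2, 44.4]))
```

View pics/tx.png

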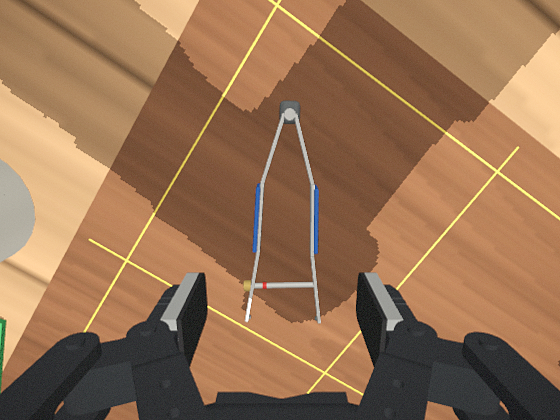

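The picture shows the heel at (289,113), blue grips at (256,217) and (316,219), tips at (249,321) and (319,321), and the pin at row 286. The grip is at about (464,-284.5) with a yaw of about 32.4°, so I'm correcting by (+3.5, +2.9, +1.3°) and descending.

>>> servo_tool(increments=[[3.5,2.9,30,1.3,0.5],[3.5,2.9,60,1.3,0.5],[3.5,2.9,80,1.3,0.5],[3.5,2.9,85,1.3,0.5],[3.5,2.9,85,1.3,0.5],[3.5,2.9,85,1.3,0.5]])

```text
time: 14.18
eef_pos: [464.4, -283.7, -3.4]
tcp_rot: [-0.876, 3.016, -0.002]
contact_force: [0.2, -0.4, 0.2]
grip_width: 64.2
```

```bash
cat > ty.py <<'E'
from h import *
import sys
z=np.load(sys.argv[1]+".npz");c=(z["K"],z["R"],z["t"]);P=cloud(c,z["d"]);s=arm.observe();R=Ro.from_rotvec(s["tcp_rot"]).as_matrix();T=(P-s["eef_pos"])@R
print(R[:,1].round(3),s["eef_pos"])
im=z["im"].astype(int);B,G,Rd=im[...,0],im[...,1],im[...,2]
m=(B>Rd+50)&(B>G+30);n,l,st,ce=cv2.connectedComponentsWithStats(m.astype(np.uint8))
for i in range(1,n):
    if st[i,4]>40:
        q=l==i;print("blue",st[i].tolist(),ce[i].round(1),np.median(T[q],0).round(1),np.percentile(T[q][:,0],[2,98]).round(1),"worldz",np.percentile(P[q][:,2],[5,95]).round(1))
m=(np.arange(420)[:,None]>245)&(z["d"]>0)&(np.abs(T[...,0])<20)&(np.abs(T[...,1])<60)&(T[...,2]<-20)&(T[...,2]>-50)
for sg in(-1,1):
    Q=T[m&(T[...,1]*sg>0)]
    if len(Q): print("finger",sg,len(Q),np.percentile(Q[:,2],[50,95,99]).round(1),np.percentile(Q[:,0],[1,50,99]).round(1),np.percentile(Q[:,1],[1,50,99]).round(1))
E
python3 w.py tz tip_left:11.5 tip_right:11.5; python3 ty.py tz
```

```text
14.18 [ 464.4 -283.7   -3.4] [-8.760e-01  3.016e+00 -2.000e-03] 64.2
cam [ 400. -325.  157.] fwd [ 0.25  0.16 -0.95] right [-0.54  0.84 -0.  ]
[-0.536  0.844 -0.002] [ 464.92880486 -283.74039183   -2.75573455]
blue [235, 230, 8, 102, 603] [238.2 282.1] [  2.3 -19.8 -16.6] [-21.7  22.4] worldz [10.4 14.9]
blue [324, 231, 7, 102, 600] [327.4 281.9] [  2.7  19.9 -16.7] [-22.2  22.3] worldz [10.8 14.9]
finger -1 1698 [-39.6 -27.  -24.4] [-8.9  8.5 13.3] [-45.9 -32.9 -32.3]
finger 1 1689 [-39.5 -27.  -24.7] [-8.9  8.6 13.1] [31.2 31.7 44.9]
```

>>> servo_tool(increments=[[-1.8,0,6,0,0.5],[-1.8,0,12,0,0.5],[-1.8,0,15,0,0.5],[-1.8,0,15,0,0.4],[-1.8,0,15,0,0.2]], squeeze=40)

```text
time: 14.75
eef_pos: [464.9, -282.4, -20.2]
tcp_rot: [0.875, -3.016, -0.001]
contact_force: [-0.2, -0.2, -0.8]
grip_width: 51.9
```

>>> servo_tool(increments=[[0,0,0,0,0.1],[0,0,0,0,0],[0,0,0,0,-0.05],[0,0,0,0,-0.08],[0,0,0,0,-0.08],[0,0,0,0,-0.08],[0,0,0,0,-0.08]])

```text
time: 15.33
eef_pos: [465.6, -282.6, -19.0]
tcp_rot: [-0.876, 3.016, -0.001]
contact_force: [-0.8, 2.3, 5.3]
grip_width: 39.3
```

```bash
cat > tips.py <<'E'
from h import *
import sys
tag=sys.argv[1]; zt=float(sys.argv[2])
z=np.load(tag+".npz");c=(z["K"],z["R"],z["t"]);P=cloud(c,z["d"])
p={}
for q in ("tip_left","tip_right"):
    x=arm.pinpoint("wrist",q)
    if x: p[q]=ray(c,x[0]["location"],zt);print(q,round(x[0]["score"],2),np.round(x[0]["location"]),p[q].round(1))
if len(p)==2:
    a,b=p["tip_left"],p["tip_right"];d=a-b;print("sep",np.linalg.norm(d[:2]).round(1),"mid",((a+b)/2).round(1),"yaw",np.degrees(np.arctan2(-d[0],d[1])).round(1))
im=z["im"].astype(int);B,G,Rd=im[...,0],im[...,1],im[...,2]
m=((Rd>G+70)&(Rd>B+70)&(np.arange(420)[:,None]>200));n,l,st,ce=cv2.connectedComponentsWithStats(m.astype(np.uint8))
for i in range(1,n):
    if 4<st[i,4]<600: print("red",st[i].tolist(),ce[i].round(1))
E
python3 w.py ua; python3 tips.py ua 7.5; python3 ty.py ua
```

```text
15.33 [ 465.6 -282.6  -19. ] [-8.760e-01  3.016e+00 -1.000e-03] 39.3
cam [ 401. -324.  142.] fwd [ 0.25  0.16 -0.95] right [-0.54  0.84 -0.  ]
red [242, 386, 6, 6, 32] [244.8 388.6]
[-0.535  0.845 -0.001] [ 465.59118463 -282.57803957  -19.01475437]
blue [232, 239, 9, 113, 762] [236.5 297.3] [  2.8 -19.  -32.8] [-20.9  23.3] worldz [11.4 14.8]
blue [323, 240, 9, 112, 771] [326.7 296.5] [  3.8  17.3 -32.8] [-21.   23.4] worldz [11.6 14.8]
finger -1 2745 [-33.  -24.3 -20.1] [-19.1   8.1  19.3] [-40.4 -20.5 -15.1]
finger 1 2712 [-33.  -23.4 -20.1] [-19.    8.1  19.1] [13.8 18.8 40.3]
```

>>> servo_tool(increments=[[0,0,-1.5,0,-0.08],[0,0,-1.5,0,-0.1],[0,0,-1.5,0,-0.12],[0,0,-1.5,0,-0.14],[0,0,-1.5,0,-0.14],[0,0,-1.5,0,-0.14],[0,0,-1.5,0,-0.14]])

```text
time: 16.07
eef_pos: [465.0, -282.3, -18.5]
tcp_rot: [0.875, -3.017, -0.001]
contact_force: [0.5, -0.0, -0.2]
grip_width: 36.8
```

```bash
python3 w.py ub; python3 tips.py ub 7.5; python3 ty.py ub|grep blue
```

```text
16.07 [ 465.  -282.3  -18.5] [ 8.750e-01 -3.017e+00 -1.000e-03] 36.8
cam [ 400. -324.  142.] fwd [ 0.25  0.16 -0.96] right [-0.54  0.84 -0.  ]
red [237, 385, 4, 7, 28] [238.5 388. ]
blue [235, 239, 10, 112, 767] [239.3 296. ] [  4.1 -17.8 -32.2] [-20.8  23.6] worldz [10.8 14.9]
blue [319, 239, 10, 112, 750] [323.7 296.7] [  3.9  16.2 -32.2] [-21.   23.5] worldz [11.5 14.9]
```

```bash
cat > pr.py <<'E'
import numpy as np,sys
im=np.load(sys.argv[1]+".npz")["im"]; r,a,b=map(int,sys.argv[2:5])
print(*[f"{c}:{tuple(int(v) for v in im[r-1:r+2,c].mean(0)[::-1])}" for c in range(a,b)])
E
python3 pr.py ub 388 215 262; python3 -c "
import numpy as np,cv2
im=np.load('ub.npz')['im'];cv2.imwrite('pics/ubz.png',cv2.resize(im[360:420,200:280],(800,600),interpolation=cv2.INTER_NEAREST))"
```

```text
215:(66, 67, 70) 216:(62, 62, 66) 217:(67, 70, 73) 218:(65, 68, 70) 219:(64, 66, 68) 220:(68, 68, 72) 221:(67, 70, 71) 222:(67, 67, 73) 223:(60, 61, 64) 224:(96, 98, 99) 225:(183, 181, 176) 226:(211, 211, 204) 227:(205, 204, 199) 228:(204, 205, 198) 229:(203, 204, 198) 230:(205, 205, 199) 231:(204, 204, 198) 232:(205, 204, 199) 233:(205, 205, 198) 234:(205, 205, 198) 235:(205, 211, 204) 236:(211, 207, 201) 237:(233, 87, 79) 238:(236, 71, 63) 239:(237, 76, 68) 240:(232, 69, 63) 241:(203, 145, 139) 242:(215, 225, 218) 243:(216, 216, 208) 244:(218, 215, 210) 245:(217, 214, 207) 246:(203, 201, 193) 247:(201, 198, 193) 248:(208, 207, 201) 249:(207, 205, 199) 250:(208, 206, 200) 251:(207, 206, 200) 252:(207, 205, 199) 253:(206, 205, 199) 254:(208, 206, 200) 255:(208, 206, 200) 256:(208, 206, 200) 257:(208, 206, 199) 258:(208, 207, 201) 259:(207, 205, 199) 260:(207, 206, 200) 261:(207, 205, 198)
```

View pics/ubz.png

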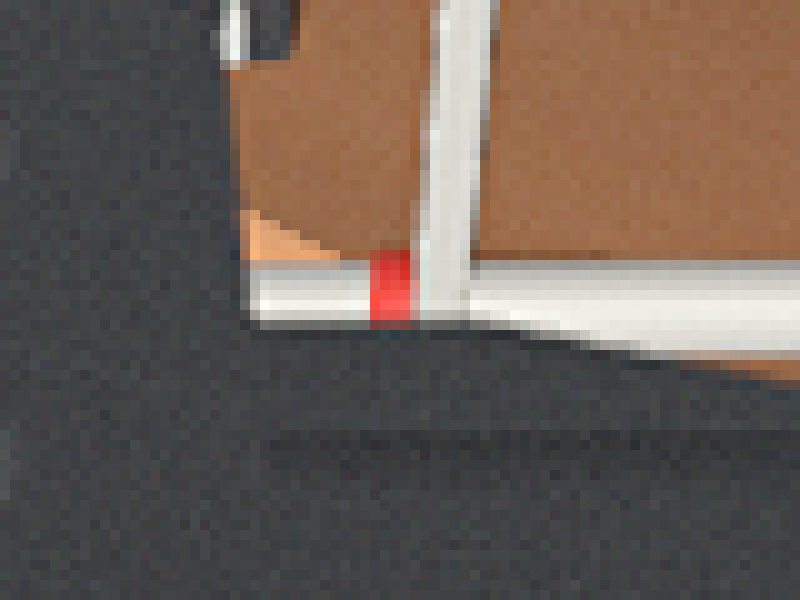

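The crop shows the red band at cols 370–412, just outside the right arm (arm at 415–468). About 2 of its 3 mm are visible, so roughly another 0.3–0.4 mm at the grips is needed, and I'll do that at the end. Next is how the tweezers sit in the hand, then the lift.

```bash
cat > inh.py <<'E'
from h import *
import sys
z=np.load(sys.argv[1]+".npz");c=(z["K"],z["R"],z["t"]);P=cloud(c,z["d"]);s=arm.observe();R=Ro.from_rotvec(s["tcp_rot"]).as_matrix();T=(P-s["eef_pos"])@R
for x in arm.pinpoint("wrist","tweezers_right")[:1]:
    print("heel px",np.round(x["location"]),x["score"]); h=ray(c,x["location"],s["eef_pos"][2]+26);print("heel tool",((h-s["eef_pos"])@R).round(1))
r=arm.cut_out("wrist","tweezers")[0];m=r["region"]&(z["d"]>0)&(np.abs(T[...,1])<30)&(T[...,2]<-22)&(T[...,2]>-40);print(r["score"],m.sum())
xs=[];ys=[]
for x in np.arange(72,-45,-4.):
    Q=T[m&(np.abs(T[...,0]-x)<2)]
    if len(Q)>8:
        a,b=Q[Q[:,1]>0],Q[Q[:,1]<0]
        if len(a)>3 and len(b)>3:
            L,Rr=np.median(a[:,1]),np.median(b[:,1]);print(x,L.round(1),Rr.round(1),"mid",((L+Rr)/2).round(2),"z",np.percentile(Q[:,2],10).round(1));xs.append(x);ys.append((L+Rr)/2)
f=np.polyfit(xs,ys,1);print("axis slope deg",np.degrees(f[0]),"y at x=0",f[1],"y at tip(-79)",np.polyval(f,-79))
E
python3 inh.py ub
```

```text
heel px [274. 125.] 0.94
heel tool [ 70.4  -3.4 -26. ]
0.95 6846
72.0 2.9 -3.4 mid -0.22 z -32.4
68.0 3.0 -3.4 mid -0.21 z -32.3
64.0 4.1 -4.9 mid -0.42 z -30.5
60.0 5.6 -6.7 mid -0.54 z -30.7
56.0 6.4 -7.6 mid -0.59 z -30.7
52.0 7.5 -8.7 mid -0.6 z -30.8
48.0 8.4 -9.5 mid -0.57 z -30.8
44.0 9.5 -10.7 mid -0.57 z -30.7
40.0 10.4 -11.6 mid -0.6 z -30.6
36.0 11.4 -12.6 mid -0.59 z -30.6
32.0 12.5 -13.7 mid -0.58 z -30.7
28.0 13.5 -14.6 mid -0.58 z -30.7
24.0 15.0 -16.2 mid -0.62 z -32.2
20.0 15.1 -16.1 mid -0.51 z -32.8
16.0 14.9 -16.3 mid -0.7 z -32.8
12.0 14.9 -16.3 mid -0.68 z -32.8
8.0 14.8 -16.3 mid -0.74 z -32.9
4.0 14.9 -16.3 mid -0.7 z -32.7
0.0 15.1 -16.2 mid -0.54 z -32.8
-4.0 15.0 -16.3 mid -0.63 z -32.8
-8.0 14.9 -16.4 mid -0.74 z -32.8
-12.0 15.1 -16.4 mid -0.66 z -32.7
-16.0 15.1 -16.5 mid -0.75 z -32.8
-20.0 15.1 -16.3 mid -0.6 z -32.6
-24.0 14.0 -15.2 mid -0.61 z -31.7
-28.0 14.4 -15.9 mid -0.78 z -29.4
-32.0 14.9 -16.4 mid -0.77 z -29.7
-36.0 15.4 -16.6 mid -0.61 z -29.6
-40.0 16.0 -17.2 mid -0.6 z -29.4
-44.0 16.2 -17.7 mid -0.76 z -29.6
axis slope deg 0.15032784518434997 y at x=0 -0.6388137277493391 y at tip(-79) -0.8460872803650605
```

>>> servo_tool(increments=[[0,0,-5,0,-0.14],[0,0,-15,0,-0.14],[0,0,-35,0,-0.14],[0,0,-60,0,-0.14],[0,0,-60,0,-0.14],[0,0,-60,0,-0.14],[0,0,-60,0,-0.14],[0,0,-60,0,-0.14]])

```text
time: 16.98
eef_pos: [464.7, -282.1, 41.1]
tcp_rot: [0.875, -3.016, -0.002]
contact_force: [-0.2, 0.5, -0.8]
grip_width: 36.9
```

```bash
python3 w.py uc; python3 inh.py uc; python3 ty.py uc | grep blue; python3 tips.py uc 68 | grep red
```

```text
16.98 [ 464.7 -282.1   41.1] [ 8.750e-01 -3.016e+00 -2.000e-03] 36.9
cam [ 400. -324.  202.] fwd [ 0.25  0.16 -0.96] right [-0.53  0.84  0.  ]
heel px [274. 123.] 0.86
heel tool [ 71.   -3.7 -25.9]
0.76 6844
72.0 2.8 -3.5 mid -0.32 z -32.7
68.0 2.9 -3.5 mid -0.33 z -32.7
64.0 3.8 -5.0 mid -0.6 z -30.9
60.0 5.5 -6.5 mid -0.52 z -31.0
56.0 6.3 -7.7 mid -0.67 z -31.1
52.0 7.4 -8.8 mid -0.69 z -30.9
48.0 8.3 -9.6 mid -0.68 z -31.0
44.0 9.4 -10.8 mid -0.7 z -31.0
40.0 10.4 -11.7 mid -0.66 z -30.9
36.0 11.2 -12.7 mid -0.75 z -30.9
32.0 12.4 -13.7 mid -0.65 z -31.0
28.0 13.3 -14.7 mid -0.7 z -30.9
24.0 14.9 -16.3 mid -0.7 z -32.5
20.0 14.7 -16.3 mid -0.8 z -33.1
16.0 14.9 -16.3 mid -0.71 z -33.0
12.0 14.7 -16.5 mid -0.9 z -33.1
8.0 14.6 -16.3 mid -0.85 z -33.2
4.0 15.0 -16.4 mid -0.71 z -33.3
0.0 14.9 -16.3 mid -0.72 z -33.2
-4.0 14.8 -16.4 mid -0.78 z -33.2
-8.0 14.8 -16.6 mid -0.93 z -33.1
-12.0 15.1 -16.6 mid -0.75 z -33.1
-16.0 14.9 -16.6 mid -0.84 z -33.3
-20.0 14.9 -16.5 mid -0.78 z -33.1
-24.0 13.9 -15.2 mid -0.67 z -32.0
-28.0 14.3 -16.1 mid -0.9 z -30.0
-32.0 14.8 -16.6 mid -0.88 z -30.0
-36.0 15.3 -17.0 mid -0.88 z -30.0
-40.0 15.6 -17.3 mid -0.85 z -29.9
-44.0 16.0 -17.8 mid -0.87 z -30.2
axis slope deg 0.1846235286342898 y at x=0 -0.7715225413409224 y at tip(-79) -1.026083328995075
blue [235, 239, 10, 112, 758] [239.3 295.9] [  4.1 -17.8 -32.6] [-20.8  23.4] worldz [71.2 74.5]
blue [319, 239, 10, 112, 748] [323.6 296.7] [  3.4  16.3 -32.6] [-20.9  23.4] worldz [71.6 74.6]
red [237, 385, 4, 7, 27] [238.6 388.1]
```

The tweezers lifted rigidly and level: grip at tool (1.25,-0.7), and the grip's z equals the reported z + 25.6. I'm moving to a standoff 40 mm behind the final pose, then lowering.

>>> servo_tool(increments=[[-18,27,0,3.5,-0.14],[-37,54,0,7,-0.14],[-55,81,0,10.5,-0.14],[-73,107,0,14,-0.14],[-91,134,0,17.5,-0.14],[-110,161,0,21,-0.14],[-127.8,187.9,0,24.4,-0.14],[-127.8,187.9,10,24.4,-0.14],[-127.8,187.9,22,24.4,-0.14],[-127.8,187.9,32,24.4,-0.14],[-127.8,187.9,35.5,24.4,-0.14],[-127.8,187.9,35.5,24.4,-0.14],[-127.8,187.9,35.5,24.4,-0.14],[-127.8,187.9,35.5,24.4,-0.14]])

```text
time: 18.4
eef_pos: [472.9, -56.0, 6.7]
tcp_rot: [-0.216, 3.134, -0.0]
contact_force: [0.5, -0.1, -0.5]
grip_width: 36.7
```

```bash
python3 w.py ud; python3 inh.py ud|egrep "heel|axis|^(20|0).0"; python3 ty.py ud | grep blue; python3 tips.py ud 31|grep red
cat > ext.py <<'E'
from h import *
import sys
s=arm.observe();R=Ro.from_rotvec(s["tcp_rot"]).as_matrix();g=s["eef_pos"]+R@np.array([1.25,-.7,-25.6]);print("grip",g.round(1))
t={k:g+R@np.array([-79,y,0]) for k,y in (("tip_left",17.3),("tip_right",-17.3))};print({k:v.round(1) for k,v in t.items()})
for n in("scene","top"):
    c=cal(n);im,d=arm.grab_frame(n);cv2.imwrite(f"pics/{sys.argv[1]}_{n}.png",im)
    for q,z in(("tip_left",31),("tip_right",31),("watch_center",30.5),("holder_bed",24),("tweezers_grip",31)):
        x=arm.pinpoint(n,q)
        if x:print(n,q,round(x[0]["score"],2),np.round(x[0]["location"],1),ray(c,x[0]["location"],z).round(1),"expected px",proj(c,t[q]).round(1) if q in t else "")
E
python3 ext.py e1
```

```text
18.4 [472.9 -56.    6.7] [-0.216  3.134 -0.   ] 36.7
cam [397. -68. 167.] fwd [ 0.3   0.04 -0.95] right [-0.14  0.99 -0.  ]
heel px [274. 124.] 0.63
heel tool [ 70.2  -4.  -26.1]
20.0 14.3 -16.9 mid -1.28 z -32.9
0.0 14.4 -16.9 mid -1.26 z -32.9
axis slope deg 0.2651289390323935 y at x=0 -1.3444032511162503 y at tip(-79) -1.7099657124625818
blue [235, 239, 10, 112, 747] [239.1 296.1] [  3.6 -18.8 -32.4] [-21.4  23.2] worldz [37.1 40.2]
blue [319, 240, 10, 111, 753] [323.5 297.1] [  3.1  15.3 -32.3] [-21.6  23.1] worldz [37.6 40.1]
red [326, 342, 1, 7, 7] [326. 345.]
red [237, 385, 4, 8, 32] [238.5 388.5]
grip [471.6 -56.2  32.3]
{'tip_left': array([547.5, -28.2,  32.3]), 'tip_right': array([552.3, -62.4,  32.3])}
scene tip_left 0.37 [268.4 194.8] [542.1 -37.3  31. ] expected px [269.  197.1]
scene tip_right 0.41 [257.4 192.7] [559.9 -64.6  31. ] expected px [260.  191.5]
scene watch_center 0.51 [281.8 181.1] [476.4 -54.8  30.5] expected px 
scene holder_bed 0.89 [250.3 208.6] [609.3 -35.   24. ] expected px 
scene tweezers_grip 0.59 [280.7 180.3] [476.9 -59.1  31. ] expected px 
top tip_left 0.24 [308.7 194.1] [604.1 -27.   31. ] expected px [309.6 212.3]
top tip_right 0.6 [310.1 188.1] [622.8 -31.8  31. ] expected px [320.7 210.5]
top watch_center 0.56 [310.  189.9] [617.3 -31.4  30.5] expected px 
top holder_bed 0.47 [306.9 192.2] [611.4 -22.   24. ] expected px
```

```bash
cat > avg.py <<'E'
from h import *
import sys
E=[];W=[];Z=[];YA=[];RC=[]
for i in range(8):
    s=arm.observe();E.append(np.r_[s["eef_pos"],s["tcp_rot"]*np.sign(s["tcp_rot"][1]),s["grip_width"]]);c=cal("wrist");im,d=arm.grab_frame("wrist");P=cloud(c,d)
    I=im.astype(int);m=(I[...,0]>I[...,2]+50)&(I[...,0]>I[...,1]+30)&(d<170)
    n,l,st,ce=cv2.connectedComponentsWithStats(m.astype(np.uint8));b=sorted([i for i in range(1,n) if st[i,4]>300],key=lambda i:ce[i][0])
    zt=np.mean([np.percentile(P[l==i][:,2],90) for i in b]);Z.append(zt)
    # blue strip outer sides: midpoint of strips over their top edge
    pts=[P[l==i] for i in b]; W.append((pts[0].mean(0)+pts[1].mean(0))/2)
    r=c[1][0];YA.append(np.degrees(np.arctan2(r[1],r[0]))-90); RC.append(-c[1].T@c[2])
E=np.array(E);print("eef",E.mean(0).round(3),"std",E.std(0).round(2));v=E.mean(0)[3:5];print("tool yaw",(2*np.degrees(np.arctan2(v[1],v[0]))-180))
print("blue mid",np.mean(W,0).round(2),"std",np.std(W,0).round(2),"top z",np.mean(Z).round(2),"cam yaw",np.mean(YA),"cam",np.mean(RC,0).round(1),np.std(RC,0).round(2))
E
python3 avg.py
```

```text
eef [ 4.72572e+02 -5.52610e+01  6.28500e+00 -2.18000e-01  3.13400e+00
  0.00000e+00  3.69240e+01] std [0.01 0.01 0.01 0.   0.   0.   0.16]
tool yaw 7.966161137846285
blue mid [469.94 -56.97  39.02] std [0.09 0.03 0.14] top z 39.58 cam yaw 7.949452862604129 cam [396.9 -67.1 167. ] [0. 0. 0.]
```

Settled readings confirm the standoff: yaw 7.97°, lateral within 0.3 mm, about 1 mm high. I'm advancing along the watch.

>>> servo_tool(increments=[[0,0.1,1.2,0,-0.14],[-5,0.1,1.2,0,-0.14],[-11,0.1,1.2,0,-0.14],[-17,0.1,1.2,0,-0.14],[-23,0.1,1.2,0,-0.14],[-29,0.1,1.2,0,-0.14],[-34,0.1,1.2,0,-0.14],[-38,0.1,1.2,0,-0.14],[-39.5,0.1,1.2,0,-0.14],[-39.5,0.1,1.2,0,-0.14],[-39.5,0.1,1.2,0,-0.14],[-39.5,0.1,1.2,0,-0.14]])

```text
time: 20.65
eef_pos: [511.5, -49.7, 5.1]
tcp_rot: [0.218, -3.134, -0.0]
contact_force: [-0.3, 0.4, -0.0]
grip_width: 37.0
```

```bash
python3 avg.py; python3 ext.py e2; python3 - <<'E'
from h import *
u=np.array([.9903,.1392]);n=np.array([-.1392,.9903]);b=np.array([612.2,-35.8])
for cam in("scene","top"):
    c=cal(cam);im,d=arm.grab_frame(cam);P=cloud(c,d);q=P[...,:2]-b
    x=q@u;y=q@n;zz=P[...,2]
    k=(d>0)&(np.abs(x)<60)&(np.abs(y)<60)&(zz>26)
    for a0 in range(-52,32,4):
        m=k&(x>=a0)&(x<a0+4); 
        if m.sum(): print(cam,a0,m.sum(),"y",np.sort(y[m])[::max(1,m.sum()//14)].round(0).astype(int).tolist())
E
```

```text
eef [ 5.11581e+02 -4.96960e+01  5.16100e+00 -2.18000e-01  3.13400e+00
  0.00000e+00  3.68890e+01] std [0.05 0.02 0.04 0.   0.   0.   0.12]
tool yaw 7.96572378441806
blue mid [508.91 -51.42  37.89] std [0.15 0.04 0.19] top z 38.45 cam yaw 7.949239736922657 cam [435.9 -61.5 165.9] [0.04 0.01 0.03]
grip [510.5 -50.6  30.7]
{'tip_left': array([586.3, -22.5,  30.7]), 'tip_right': array([591.1, -56.8,  30.7])}
scene tip_left 0.56 [260.  204.2] [582.8 -24.8  31. ] expected px [259.5 205.3]
scene tip_right 0.46 [251.4 197. ] [583.2 -62.5  31. ] expected px [250.5 199.5]
scene watch_center 0.75 [248.4 208.8] [617.1 -32.9  30.5] expected px 
scene holder_bed 0.6 [252.9 207.6] [601.7 -33.2  24. ] expected px 
scene tweezers_grip 0.45 [272.1 188.8] [518.7 -48.8  31. ] expected px 
top watch_center 0.47 [311.8 189.6] [618.1 -37.   30.5] expected px 
top holder_bed 0.6 [308.  188.2] [623.9 -25.7  24. ] expected px 
top tweezers_grip 0.41 [294.2 146.2] [757.2  14.4  31. ] expected px 
scene -52 43 y [-29, -24, -14, -8, -5, -2, -2, 0, 2, 4, 4, 6, 11, 14, 20]
scene -48 10 y [-33, -33, -30, -29, -19, 
[... 1197 characters left out ...]
2, 3, 3, 4, 5, 9, 12, 14, 14]
scene 24 12 y [-13, -10, -10, -9, -7, -6, -3, 1, 11, 12, 12, 14]
scene 28 1 y [16]
top -12 4 y [6, 16, 19, 25]
top -8 12 y [3, 6, 9, 9, 12, 12, 15, 18, 21, 21, 27, 33]
top -4 10 y [-1, -1, 2, 5, 8, 12, 14, 15, 18, 21]
top 0 13 y [-8, -5, -5, -2, 1, 2, 5, 8, 11, 14, 17, 17, 20]
top 4 15 y [-12, -8, -6, -2, 1, 4, 4, 7, 7, 11, 13, 16, 19, 19, 22]
top 8 20 y [-20, -16, -16, -13, -12, -9, -7, -3, 0, 3, 6, 9, 10, 12, 13, 16, 19, 22, 25, 37]
top 12 20 y [-23, -20, -17, -14, -10, -10, -7, -7, -4, -3, -1, 0, 2, 6, 9, 12, 15, 24, 27, 27]
top 16 13 y [-23, -20, -11, -8, -4, -1, 2, 5, 8, 11, 14, 15, 24]
top 20 8 y [-11, -8, -2, 1, 1, 4, 10, 14]
top 24 5 y [-9, 4, 7, 10, 14]
```

The tips stand centred, with y extents −19.5 and +21.5 against lugs at −12 and +14 in the same frame. The height is 31 mm and there is no force reading. Now the final squeeze.

>>> servo_tool(increments=[[0,0,0,0,-0.15],[0,0,0,0,-0.15],[0,0,0,0,-0.15],[0,0,0,0,-0.15],[0,0,0,0,-0.15]])

```text
time: 22.17
eef_pos: [511.7, -49.7, 5.1]
tcp_rot: [0.218, -3.134, -0.0]
contact_force: [-0.4, 0.5, -1.6]
grip_width: 36.7
```

```bash
python3 avg.py; python3 w.py ue; python3 tips.py ue 31|grep red; python3 pr.py ue 388 230 252; python3 pr.py ub 388 230 252;python3 pr.py ua 388 230 262
```

```text
eef [ 5.11664e+02 -4.96930e+01  5.07600e+00 -2.18000e-01  3.13400e+00
  0.00000e+00  3.64470e+01] std [0.01 0.02 0.01 0.   0.   0.   0.2 ]
tool yaw 7.964522938132546
blue mid [509.14 -51.43  37.68] std [0.09 0.03 0.16] top z 38.33 cam yaw 7.948568376139761 cam [436.  -61.5 165.8] [0. 0. 0.]
22.57 [511.7 -49.7   5.1] [ 0.218 -3.134 -0.   ] 36.3
cam [436. -61. 166.] fwd [ 0.29  0.04 -0.95] right [-0.14  0.99 -0.  ]
red [326, 330, 1, 7, 7] [326. 333.]
red [236, 384, 6, 9, 49] [238.4 387.8]
230:(226, 225, 219) 231:(224, 224, 217) 232:(225, 225, 218) 233:(225, 225, 219) 234:(222, 226, 222) 235:(231, 226, 221) 236:(248, 113, 105) 237:(250, 88, 82) 238:(248, 91, 83) 239:(228, 74, 66) 240:(230, 62, 56) 241:(231, 141, 132) 242:(251, 247, 241) 243:(255, 255, 255) 244:(255, 255, 255) 245:(255, 255, 255) 246:(255, 255, 255) 247:(215, 212, 203) 248:(225, 224, 218) 249:(227, 226, 219) 250:(226, 225, 219) 251:(226, 225, 218)
230:(205, 205, 199) 231:(204, 204, 198) 232:(205, 204, 199) 233:(205, 205, 198) 234:(205, 205, 198) 235:(205, 211, 204) 236:(211, 207, 201) 237:(233, 87, 79) 238:(236, 71, 63) 
[... 185 characters left out ...]
 207, 201) 249:(207, 205, 199) 250:(208, 206, 200) 251:(207, 206, 200)
230:(194, 173, 152) 231:(184, 166, 150) 232:(175, 160, 146) 233:(169, 156, 146) 234:(167, 155, 144) 235:(170, 158, 145) 236:(168, 155, 145) 237:(188, 185, 177) 238:(221, 220, 213) 239:(217, 215, 209) 240:(219, 220, 213) 241:(214, 218, 212) 242:(185, 150, 144) 243:(212, 48, 43) 244:(213, 63, 58) 245:(211, 63, 57) 246:(213, 54, 51) 247:(209, 93, 90) 248:(169, 155, 148) 249:(173, 172, 163) 250:(176, 170, 161) 251:(173, 166, 159) 252:(174, 166, 159) 253:(173, 166, 159) 254:(176, 169, 160) 255:(175, 168, 160) 256:(175, 168, 160) 257:(176, 167, 159) 258:(175, 170, 160) 259:(179, 173, 162) 260:(177, 170, 161) 261:(177, 170, 162)
```

```bash
python3 - <<'E'
from h import *
for t in("ub","ue"):
    z=np.load(t+".npz");d=z["d"];K=z["K"]
    print(K[0,0],K[0,2],"pin d",np.median(d[386:390,228:234]),"arm top",np.median(d[372:376,243:246]),"arm at 388",np.median(d[386:390,243:246]), "px for 3mm",3*K[0,0]/np.median(d[386:390,228:234]))
    print("nut/left", [int(v) for v in z["im"][388,222:228].mean(1)])
z=np.load("tx.npz");I=z["im"].astype(int);m=(I[...,2]>I[...,1]+70)&(I[...,2]>I[...,0]+70)&(np.abs(np.arange(420)[:,None]-286)<6)&(np.abs(np.arange(560)[None]-265)<12)
print("tx band cols",np.where(m)[1].min(),np.where(m)[1].max(),3*z["K"][0,0]/np.median(z["d"][286:287,275:300]))
E
```

```text
358.1382565145719 281.2597641909695 pin d 166.13359 arm top 159.6034 arm at 388 161.82678 px for 3mm 6.467173586196881
nut/left [67, 63, 97, 178, 210, 203]
358.1382565145719 281.2597641909695 pin d 165.97751 arm top 160.07706 arm at 388 162.1073 px for 3mm 6.473255195615405
nut/left [63, 60, 72, 167, 239, 227]
tx band cols 262 266 4.136289751616292
```

```bash
python3 -c "
from h import *
s=arm.observe();print(s['time'],np.round(s['dq'],3),np.round(s['contact_force'],1),s['grip_width'])
print(arm.finish_job())"
```

```text
22.7167 [-0.001  0.     0.     0.002  0.    -0.002] [-0.3 -0.2 -0.3] 36.48358130956185
the job is handed in; nothing more can be done
None
```

I set the watch in the holder, brought the tweezers in around the near lug pair, squeezed them to the red mark and handed the job in at 22.7 s. The grader reports no verdict, so these are my own last checks.

- **Watch:** it lies glass down and flat between the four pegs. It is centred within about 0.5 mm, and its yaw is 7.95° against the holder's 8.0°.
- **Tweezers position:** they came in level along the watch (yaw 7.97°, grip at about 31 mm). In the last scene-camera depth the tips stood at about −19.5 and +21.5 mm, against lugs at about −12 and +14 mm.
- **Squeeze:** the outer edge of the red band is within about 0.2 mm of where it should be for the mark, and the fingers read 36.5 mm across the grips.
- **Steadiness:** at hand-in the arm was still and the force on it was about 0.5 N.

**Disagreements and limits:**
- **Tool height:** both cameras showed the fingertips about 25 mm above the reported TCP height, although the text puts them 19 mm below it. I worked from the measured offsets instead.
- **Watch grip width:** the fingers read 48.5 mm on the watch, against the 52 mm given.
- **Tips:** the wrist camera could not see them at the end. Their position rests on the grip geometry and the coarser scene camera, which agreed to about 2 mm. The top camera did not detect the tips, so it gave no check.

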